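# Click the battery cover back onto the cellar lantern

### The arm

A 6-joint arm with a two-finger parallel gripper is mounted at the origin on the work surface. World frame = base frame: x ahead of the robot, y to its left, z up, the work surface at z = 0. Lengths are in mm, angles in rad, forces in N, time in s.
With the tool pointing down it reaches from about 300 to 775 mm from the base axis. Payload 14.6 kg.
Tool frame: the origin (TCP) lies midway between the tips of the shut fingers; the grasp point (between the pads) lies grasp_offset behind it (grasp_offset is the distance from the TCP to the grasp point, in mm); z points along the fingers, y is the line along which they close (so a half turn about z gives the same grasp; the last joint's range is limited). The gripper opens to 94 mm and grips with 3 to 60 N. Pads are 16 mm wide; open, the fingers measure 119 mm over their backs; the gripper's body (75 mm by 177 mm) begins 78 mm behind the grasp point.
Start: joints at [1.1, 0.3, 1.521, -0, 1.321, -0.067], TCP at [216.1, 505.757, 205.446] pointing down, gripper open.
Joint ranges: [-3.03, 3.03], [-0.79, 2.21], [0.23, 2.52], [-1.04, 4.18], [0, 3.07], [-2.55, 2.55]. Speed limits (rad/s): [2.22, 2.22, 2.57, 3.14, 3.14, 3.14].

### API

Orientations are given as [roll, pitch, yaw] about the fixed x, y, z axes, in that order (R = Rz(yaw) Ry(pitch) Rx(roll)).
In Python, from cell import * gives the robot as it stands. The module is installed in compiled form; this text tells all that it offers.
- The arm moves only by the shell command python3 -m jog 'ROWS' [FORCE]. ROWS is JSON, a list of rows, each a list of 3 entries, a list of its own where there are three numbers: the finger opening in mm, from 0 to 94, then the shift along the tool's x, y, z in units of 50 mm (1.0 is 50 mm), then the turn about the tool's z in units of 180 degrees (1.0 is 180 degrees). In form: [[fingers, [dx, dy, dz], twist], ...]. A call has 1 to 20 rows; each row shifts and turns the commanded pose from where the row before left it, along the tool's axes as they then stand; what a row does not reach is not made up. A row lasts 1/10 s, in which the tool goes at most 50 mm and 8.59 degrees, less where a joint would pass 70% of its speed; a pose out of reach is approached as far as the arm can. A call with a number of a shift or a turn outside -1 to 1 is refused whole. A call with a gripper value outside its range is refused whole. The fingers move at their own pace and stop on an object; FORCE is the grip in N (left out, the last holds). Time passes only in rows, so rows that do not move let the fingers close. It gives the time, the measured TCP pose, the force, the opening and the grip force at its end, in the units of the state.
- read_state(): the state, without advancing time (a new reading comes with each control period).
- camera(name): name is "side" or "top"; returns the picture (480x640x3 uint8, red, green, blue); there is no depth.
- calibration(name): a dict with "mtx" (3x3 intrinsics, pixels), "distortion" ([k1, k2, p1, p2, k3] as OpenCV has them; the pictures are not rectified), "cam_to_world" (4x4, takes a point from camera to world coordinates). Camera axes: x right, y down, z forward; pixel columns grow to the right and rows downward; lengths in mm; the calibration is good to about 2 mm. A picture is of the moment at which its call begins. calibration takes no time and is no camera call.
- sign_off(): hands the job in; it is judged then, once.
Trained networks look in the newest picture that a camera, given by its name, has taken for a name from the list of things; names that differ only in an ending like _2 or _b are one class to them, and where a whole thing is asked for, a point or a joint stands for the part that bears it (a point fixed in the world has none). Each returns a list of dicts, best first, with "conf" (0 to 1); they miss things now and then, are a little off and sometimes report something else, mostly with a low value. They report only what shows in the picture. A call takes as long as a camera call. They do not tell look-alikes from the thing itself.
- regions_of(camera, query): "pixels" (480x640 bool, what is visible of it) and "rect" ([centre column, centre row, width, height] in pixels, round what is visible of it).
The state is a dict: "clock": time; "joints": joint angles; "qd": joint speeds; "effort": joint torques, N m; "eef_pos": TCP position; "eef_rot": TCP orientation; "wrist_force": force on the tool from outside, world axes, zero at the start; "moment": the same for the moment, N m; "finger_gap": finger opening in mm; "finger_force": force on a finger pad.
Only numpy, scipy, OpenCV 4.12 (cv2) and the standard library are available. Lean on these libraries where they do the work, as an engineer would, in place of code of your own. Each camera call takes 0.05 s, during which the arm holds its last target. There are 200 camera calls.

### The job

The cellar lantern lies on its back with fresh cells in its battery bay. Pick up the loose battery cover by its ridge, lay it flat on the open landing in front of the rails with its spring tongue pointing at them, and slide it gently under the rails until the tongue clicks down behind its ledge. Do not ram the tongue against the end wall, let go of the cover, and leave the jars, can and bottle standing where they are.

Things in the scene. Friction and masses are not known exactly. Their poses are not given: they have to be found in the camera images.
- lantern: Grey box-shaped lantern lying on its back, fixed, 250 (x) x 116 (y) x 50 mm; origin: centre of its underside. The cover slides on its upper face (deck, 50 mm up) along lantern +x: from the bare landing (-x end) over the battery bay (recess x 12 to 63, y +-28 mm, two cells in it). Dark lamp head on the +x end, carrying handle along -y.
- landing (a point): Point on the deck at lantern x = -35 mm, y = 0, 50 mm up: lay the cover's origin here, clear of the lips. Guides 6.5 mm high flank the way: inner faces at y = +-50 mm at x = -59 mm, narrowing to +-40 mm at x = 12 mm, then straight.
- rails (a point): Mouth of the rails, on the deck at lantern x = 15 mm, y = 0. Two bright lips run from here to x = 87 mm and hang over the cover's side edges: underside 6.5 mm, top 10.5 mm above the deck, inner edges at y = +-31 mm.
- catch_seat (a point): On the deck at lantern x = 105 mm, y = 0: nominal place of the back of the catch's ledge. The true catch is screwed on up to 10 mm nearer or farther in x and is not measured: feel for it. Ledge 6 mm high, 22 mm wide, 15 mm long, with a 13 mm ramp before it (towards -x); a 12 mm high end wall stands 9 mm behind the ledge's back.
- cover: Loose black battery cover, 80 to 140 g: plate 70 (x) x 76 (y) x 5 mm, origin: centre of its underside; tongue at its +x end, out to x = 73 mm. The push is nearly nil until its origin is at lantern x of about 6 mm (+-10), then takes 4 to 11 N up the ramp and 2 to 5 N along the ledge, drops to about 1 N as the tongue clicks at about 38 mm (+-10), and rises hard 3 mm later at the end wall.
- ridge (a point): Top centre of the cover's thumb ridge, at cover x = -18 mm, 23 mm above the underside. The ridge is 12 mm thick (x), 46 mm long (y), 18 mm high above the plate. Pinch it with fingers closing along cover x, opened to at most 40 mm: the tongue's root, 11 mm high, begins at x = 22 mm. To slide the cover, a finger pushing behind the ridge will do.
- tongue: The cover's spring tongue, 16 mm wide, 3 mm thick, 43 mm long; origin: its sprung root at cover x = 30 mm, 9 mm above the plate's underside, axes as the cover's. It bends upwards (about 0.1 rad) while its hook rides over the ledge. Pressed on with over 18 N (rammed against the end wall, or squeezed) it breaks: stop when the push passes about 13 N after the click.
- hook (a point): underside middle of the hook at the end of the tongue, at x = 70 mm in the cover's frame, 1 mm above the plate's underside; the hook is 6 mm long in x. Clicked home it is 51 mm above the table, on the ledge about 56 mm.
- jar: clear preserving jar, 66 mm across, 100 mm high, standing; origin at the centre of its underside; leave it alone
- jam: amber jam jar, 64 mm across, 85 mm high; origin at the centre of its underside; leave it alone
- tincan: labelled can, 72 mm across, 110 mm high; origin at the centre of its underside; leave it alone
- soap: green bottle, 60 mm across, 200 mm high; origin at the centre of its underside; leave it alone
Mind the look-alikes: they are no part of the job. Several things look just like the cover: the one meant starts farthest from the robot's base.

How it is judged:
By the outcome, as a careful person would: the job done as asked, in the order asked, and still so for the second after the job is handed in, with the robot touching nothing.
It also fails if it takes over 46 s, if anything falls off the work surface, if the arm or the gripper's body presses on something with over 40 N, if the wrist force passes 120 N, or if a joint passes its speed limit or range.

## Working session

There is one attempt and no reset: what is moved stays moved. The work goes in short steps, Python scripts to look and compute and a shell command to move; the robot and the scene stay as the last step left them, time stands still between calls to the robot, and variables do not carry over. Pictures are saved under pics/ and viewed, at most 10 in all, crops included, and the job is handed in when it is done.

```bash
mkdir -p pics; python3 - <<'E'
from cell import *
import cv2,numpy as np
s=read_state();print({k:np.round(v,3).tolist() for k,v in s.items()})
for n in("top","side"):
    im=camera(n);cv2.imwrite(f"pics/{n}0.png",im[:,:,::-1])
    c=calibration(n);print(n,np.round(c["mtx"],1).tolist(),c["distortion"],np.round(c["cam_to_world"],3).tolist())
    for q in("lantern","cover","ridge","tongue","hook","jar","jam","tincan","soap"):
        print(n,q,[(round(r["conf"],2),np.round(r["rect"]).tolist()) for r in regions_of(n,q)])
E
```

```text
{'clock': 0.0, 'joints': [1.1, 0.3, 1.522, -0.0, 1.321, -0.067], 'qd': [0.001, -0.001, 0.001, -0.001, -0.0, -0.0], 'effort': [-0.002, -53.181, -35.274, 0.071, 0.024, -0.0], 'eef_pos': [215.974, 505.511, 204.854], 'eef_rot': [-3.14, -0.0, 2.738], 'wrist_force': [-0.124, 0.2, -0.656], 'moment': [-0.081, -0.047, 0.033], 'finger_force': 0.0, 'finger_gap': 94.062}
top [[503.2, 0.0, 322.7], [0.0, 503.2, 240.2], [0.0, 0.0, 1.0]] [0.04088853 0.         0.         0.         0.        ] [[-0.031, -0.975, 0.219, 217.167], [-1.0, 0.03, -0.007, -4.508], [0.0, -0.219, -0.976, 1243.991], [0.0, 0.0, 0.0, 1.0]]
top lantern [(0.97, [316.0, 232.0, 83.0, 111.0]), (0.55, [437.0, 247.0, 38.0, 47.0])]
top cover [(0.89, [456.0, 375.0, 37.0, 49.0]), (0.85, [240.0, 314.0, 42.0, 35.0]), (0.69, [394.0, 299.0, 39.0, 44.0]), (0.62, [438.0, 246.0, 28.0, 39.0])]
top ridge [(0.85, [455.0, 375.0, 41.0, 52.0]), (0.65, [396.0, 299.0, 42.0, 46.0]), (0.56, [239.0, 312.0, 48.0, 35.0]), (0.55, [438.0, 246.0, 33.0, 44.0])]
top tongue [(0.67, [255.0, 315.0, 18.0, 8.0]), (0.64, [464.0, 358.0, 6.0, 17.0]), (0.5, [383.0, 312.0
[... 893 characters left out ...]
6, [372.0, 316.0, 37.0, 44.0]), (0.92, [356.0, 202.0, 38.0, 24.0]), (0.85, [309.0, 174.0, 38.0, 19.0]), (0.7, [417.0, 170.0, 40.0, 19.0]), (0.38, [290.0, 253.0, 118.0, 74.0])]
side tongue [(0.56, [369.0, 211.0, 18.0, 11.0]), (0.56, [405.0, 163.0, 10.0, 2.0]), (0.44, [373.0, 306.0, 6.0, 18.0]), (0.37, [298.0, 174.0, 12.0, 5.0]), (0.19, [315.0, 346.0, 27.0, 43.0])]
side hook [(0.59, [369.0, 210.0, 8.0, 7.0]), (0.53, [299.0, 175.0, 15.0, 9.0]), (0.51, [404.0, 165.0, 11.0, 8.0])]
side jar [(0.74, [315.0, 347.0, 27.0, 43.0])]
side jam [(0.75, [185.0, 296.0, 30.0, 37.0]), (0.4, [297.0, 174.0, 10.0, 6.0])]
side tincan [(0.6, [184.0, 246.0, 34.0, 45.0])]
side soap [(0.6, [202.0, 180.0, 32.0, 63.0])]
```

```bash
cat > h.py <<'E'
import numpy as np,cv2
from cell import *
def ray(n,uv):
    c=calibration(n);M=np.array(c["cam_to_world"])
    p=cv2.undistortPoints(np.array([[uv]],float),np.array(c["mtx"]),np.array(c["distortion"]))[0,0]
    return M[:3,3],M[:3,:3]@np.array([p[0],p[1],1])
def px2w(n,uv,z):
    o,d=ray(n,uv);return o+d*(z-o[2])/d[2]
def w2px(n,P):
    c=calibration(n);M=np.linalg.inv(np.array(c["cam_to_world"]))
    return cv2.projectPoints(np.atleast_2d(P).astype(float),cv2.Rodrigues(M[:3,:3])[0],M[:3,3],np.array(c["mtx"]),np.array(c["distortion"]))[0][:,0]
def crop(src,x0,y0,x1,y1,k,out):
    im=cv2.imread(src)[y0:y1,x0:x1];cv2.imwrite(out,cv2.resize(im,None,fx=k,fy=k,interpolation=cv2.INTER_CUBIC))
E
python3 - <<'E'
from h import *
for uv in((456,375),(240,314),(394,299),(438,246),(316,232)):
    w=px2w("top",uv,5);print(uv,w.round(),np.hypot(*w[:2]).round())
for uv in((310,172),(370,320),(416,170),(358,204)):
    print(uv,px2w("side",uv,5).round())
crop("pics/top0.png",170,90,490,330,2.5,"pics/topc.png")
crop("pics/side0.png",160,140,460,365,2.6,"pics/sidec.png")
E
```

```text
(456, 375) [ 159. -319.    5.] 356.0
(240, 314) [317. 194.   5.] 372.0
(394, 299) [ 342. -184.    5.] 388.0
(438, 246) [ 472. -302.    5.] 560.0
(316, 232) [517.   3.   5.] 517.0
(310, 172) [ 478. -301.    5.]
(370, 320) [328. 196.   5.]
(416, 170) [ 169. -310.    5.]
(358, 204) [ 343. -175.    5.]
```

View pics/topc.png

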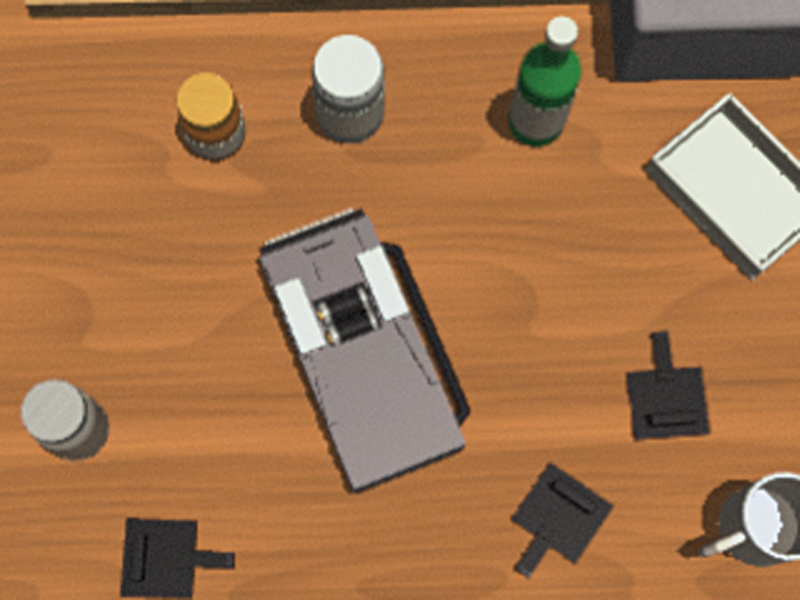

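View pics/sidec.png

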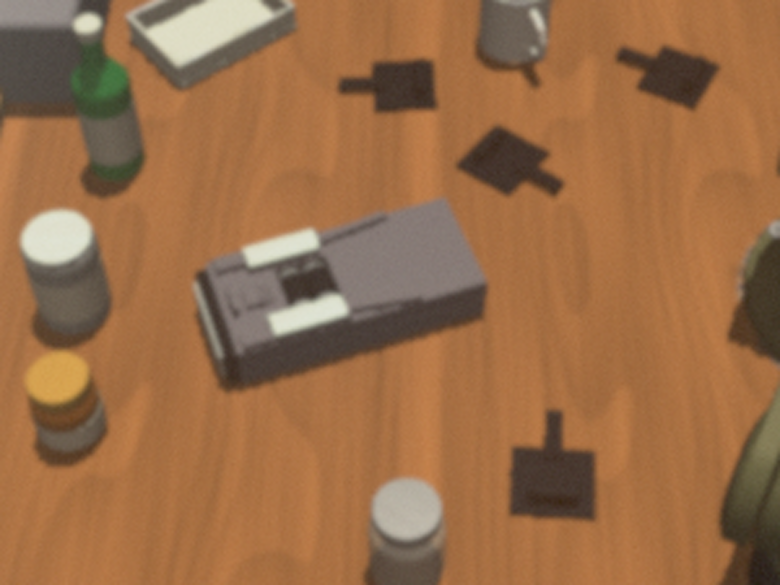

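```bash
cat > fit.py <<'E'
from h import *
from scipy.optimize import minimize
def box(x0,x1,y0,y1,z0,z1): return np.array([[x,y,z] for x in(x0,x1) for y in(y0,y1) for z in(z0,z1)],float)
def place(B,p):
    c,s=np.cos(p[2]),np.sin(p[2]);return np.c_[p[0]+c*B[:,0]-s*B[:,1],p[1]+s*B[:,0]+c*B[:,1],B[:,2]]
K=6
def render(n,boxes,p,win):
    x0,y0,x1,y1=win;m=np.zeros(((y1-y0)*K,(x1-x0)*K),np.uint8)
    for B in boxes:
        q=(w2px(n,place(B,p))-[x0-.5,y0-.5])*K-.5
        cv2.fillConvexPoly(m,cv2.convexHull((q*16).round().astype(np.int32)),1,shift=4)
    return cv2.resize(m.astype(np.float32),(x1-x0,y1-y0),interpolation=cv2.INTER_AREA)
def fit(soft,wins,mk,p0,steps):
    f=lambda p:sum(np.abs(render(n,mk(p),p,wins[n])-soft[n]).sum() for n in wins)
    best=None
    for dy in(-.15,0,.15):
        q=np.array(p0,float);q[2]+=dy
        S=np.vstack([q]+[q+np.eye(len(q))[i]*steps[i] for i in range(len(q))])
        r=minimize(f,q,method="Nelder-Mead",options=dict(initial_simplex=S,maxiter=400,xatol=.02,fatol=.01))
        if best is None or r.fun<best.fun: best=r
    return best
def cboxes(p=None,z=0):
    o=[box(-35,35,-38,38,0,5),box(-24,-12,-23,23,5,23),box(22,30,-8,8,5,11),box(30,73,-8,8,8,11)]
    for b in o:b[:,2]+=z
    return o
def draw(n,src,items,win,k,out):
    x0,y0,x1,y1=win;im=cv2.resize(cv2.imread(src)[y0:y1,x0:x1],None,fx=k,fy=k,interpolation=cv2.INTER_CUBIC)
    for B,p,col in items:
        q=(w2px(n,place(B,p))-[x0-.5,y0-.5])*k-.5
        for i in range(8):
            for b in(1,2,4):
                if not i&b: cv2.line(im,*[tuple(int(v) for v in q[j].round()) for j in(i,i|b)],col,1,cv2.LINE_AA)
    cv2.imwrite(out,im);return im
E
python3 - <<'E'
from fit import *
ims={n:cv2.imread(f"pics/{n}0.png").astype(np.float32) for n in("top","side")}
wl=dict(top=(265,170,365,295),side=(225,205,355,295))
for n in ims:
    x0,y0,x1,y1=wl[n];g=ims[n][y0:y1,x0:x1].min(2);print(n,np.percentile(g,[5,25,50,75,90,95,97,99]).round())
def soft(n,w,ch,a,b):
    x0,y0,x1,y1=w;return np.clip((ch(ims[n][y0:y1,x0:x1],axis=2)-a)/(b-a),0,1)
mkl=lambda p:[box(15,87,31,p[3],6.5,10.5)+[0,0,50],box(15,87,-p[3],-31,6.5,10.5)+[0,0,50]]
sl={n:soft(n,wl[n],np.min,120,200) for n in wl}
for sel in(("top","side"),("top",),("side",)):
    r=fit({n:sl[n] for n in sel},{n:wl[n] for n in sel},mkl,[505,3,.38,52],[10,10,.1,3]);print("lantern",sel,r.x.round(3),r.fun)
    if len(sel)==2:L=r.x
wc=dict(top=(412,215,462,275),side=(282,155,342,190))
for n in wc:
    x0,y0,x1,y1=wc[n];print(n,np.percentile(ims[n][y0:y1,x0:x1].max(2),[2,10,20,30,50,90]))
sc={n:1-soft(n,wc[n],np.max,60,130) for n in wc}
for sel in(("top","side"),("top",),("side",)):
    r=fit({n:sc[n] for n in sel},{n:wc[n] for n in sel},cboxes,[468,-301,.05],[10,10,.1]);print("cover",sel,r.x.round(3),r.fun)
    if len(sel)==2:C=r.x
items=[(b,C,(0,255,0)) for b in cboxes()]+[(b,L,(0,255,0)) for b in mkl(L)]+[(box(-125,125,-58,58,0,50),L,(255,255,0))]
a=draw("top","pics/top0.png",items,(265,170,465,295),4,"pics/o1.png")
b=draw("side","pics/side0.png",items,(215,150,385,295),4,"pics/o2.png")
E
```

```text
top [ 38.  64.  69. 134. 143. 168. 226. 229.]
side [ 51.  66.  69. 104. 119. 127. 187. 208.]
lantern ('top', 'side') [5.15265e+02 6.38900e+00 3.60000e-01 5.51800e+01] 970.647216796875
lantern ('top',) [5.14815e+02 7.31200e+00 3.57000e-01 5.60200e+01] 784.5361328125Traceback (most recent call last):
  File "<stdin>", line 11, in <module>
  File "fit.py", line 19, in fit
    r=minimize(f,q,method="Nelder-Mead",options=dict(initial_simplex=S,maxiter=400,xatol=.02,fatol=.01))
    res = _minimize_neldermead(fun, x0, args, callback, bounds=bounds,
                               **options)
    fsim[j] = func(sim[j])
              ~~~~^^^^^^^^
    fx = function(np.copy(x), *(wrapper_args + args))
  File "fit.py", line 14, in <lambda>
    f=lambda p:sum(np.abs(render(n,mk(p),p,wins[n])-soft[n]).sum() for n in wins)
               ~~~^^^^^^^^^^^^^^^^^^^^^^^^^^^^^^^^^^^^^^^^^^^^^^^^^^^^^^^^^^^^^^^
  File "fit.py", line 14, in <genexpr>
    f=lambda p:sum(np.abs(render(n,mk(p),p,wins[n])-soft[n]).sum() for n in wins)
                          ~~~~~~^^^^^^^^^^^^^^^^^^^
  File "fit.py", line 10, in render
    q=(w2px(n,place(B,p))-[x0-.5,y0-.5])*K-.5
       ~~~~^^^^^^^^^^^^^^
  File "h.py", line 10, in w2px
    c=calibration(n);M=np.linalg.inv(np.array(c["cam_to_world"]))
ValueError: time passes only in moves, steps and waits
```

```bash
sed -i 's/^from cell import \*/from cell import *\nfrom cell import calibration as _c\nfrom functools import lru_cache\ncalibration=lru_cache(None)(_c)/' h.py
cat > r.py <<'E'
from fit import *
ims={n:cv2.imread(f"pics/{n}0.png").astype(np.float32) for n in("top","side")}
wl=dict(top=(265,170,365,295),side=(225,205,355,295))
def soft(n,w,ch,a,b):
    x0,y0,x1,y1=w;return np.clip((ch(ims[n][y0:y1,x0:x1],axis=2)-a)/(b-a),0,1)
mkl=lambda p:[box(15,87,31,p[3],6.5,10.5)+[0,0,50],box(15,87,-p[3],-31,6.5,10.5)+[0,0,50]]
sl=dict(top=soft("top",wl["top"],np.min,155,215),side=soft("side",wl["side"],np.min,135,190))
for sel in(("top","side"),("top",),("side",)):
    r=fit({n:sl[n] for n in sel},{n:wl[n] for n in sel},mkl,[515,6,.36,52],[10,10,.1,3]);print("lantern",sel,r.x.round(3),r.fun)
    if len(sel)==2:L=r.x
wc=dict(top=(412,215,462,275),side=(282,155,342,190))
for n in wc:
    x0,y0,x1,y1=wc[n];print(n,np.percentile(ims[n][y0:y1,x0:x1].max(2),[2,10,20,30,50,90]))
sc={n:1-soft(n,wc[n],np.max,60,130) for n in wc}
for sel in(("top","side"),("top",),("side",)):
    r=fit({n:sc[n] for n in sel},{n:wc[n] for n in sel},cboxes,[468,-301,.05],[10,10,.1]);print("cover",sel,r.x.round(3),r.fun)
    if len(sel)==2:C=r.x
items=[(b,C,(0,255,0)) for b in cboxes()]+[(b,L,(0,255,0)) for b in mkl(L)]+[(box(-125,125,-58,58,0,50),L,(255,255,0))]
draw("top","pics/top0.png",items,(265,170,465,295),4,"pics/o1.png")
draw("side","pics/side0.png",items,(215,150,385,295),4,"pics/o2.png")
E
python3 r.py
```

```text
lantern ('top', 'side') [5.15288e+02 6.53400e+00 3.59000e-01 5.51980e+01] 222.52880859375
lantern ('top',) [5.14721e+02 7.45000e+00 3.58000e-01 5.56280e+01] 44.83333206176758
lantern ('side',) [5.16544e+02 3.09300e+00 3.60000e-01 5.38930e+01] 51.59949493408203
top [ 42.98  52.    56.    91.7  174.   190.  ]
side [ 64.  67.  87. 151. 166. 176.]
cover ('top', 'side') [ 4.61257e+02 -2.97816e+02  5.70000e-02] 205.89842224121094
cover ('top',) [ 4.60646e+02 -2.97935e+02  6.10000e-02] 65.15555572509766
cover ('side',) [ 4.63528e+02 -3.01384e+02  1.14000e-01] 135.974609375
```

View pics/o1.png

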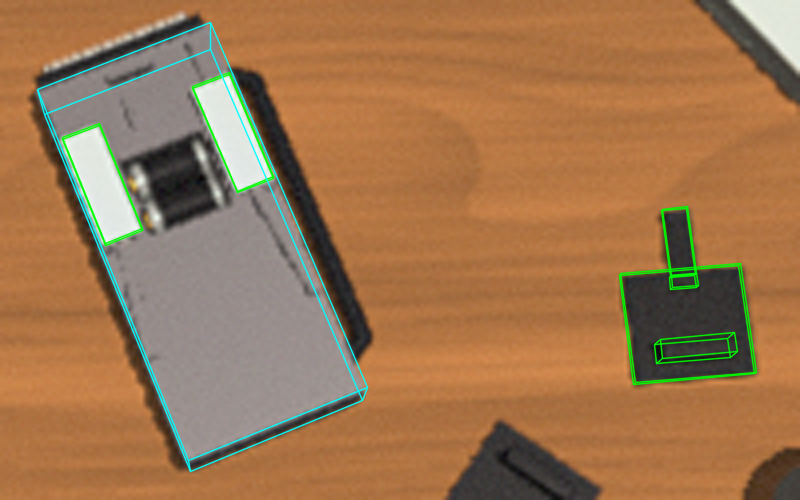

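View pics/o2.png

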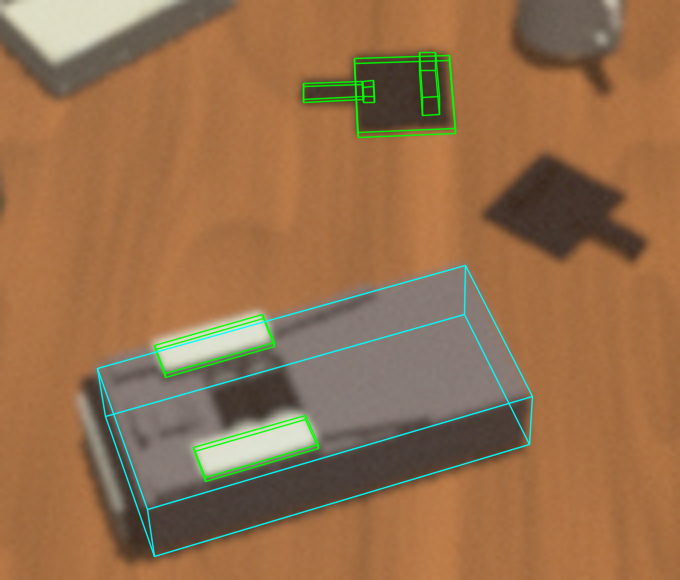

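```bash
cat >> h.py <<'E'
def delta(x,y,z,yaw):
    s=read_state();p=s["eef_pos"];psi=s["eef_rot"][2]
    d=np.array([x,y,z])-p;c,k=np.cos(psi),np.sin(psi)
    t=np.array([c*d[0]+k*d[1],k*d[0]-c*d[1],-d[2]])/50
    w=-((yaw-psi+np.pi)%(2*np.pi)-np.pi)/np.pi
    print("clock",s["clock"],"tool units",t.round(3),"twist",round(w,4),"pos",np.round(p,1),"yaw",round(psi,4),"rp",np.round(s["eef_rot"][:2],3),"F",np.round(s["wrist_force"],1),"gap",round(s["finger_gap"],1),round(s["finger_force"],1))
E
python3 -c "
import cell;print(getattr(cell,'grasp_offset',None),[a for a in dir(cell) if a[0]!='_'])
from h import *;delta(444,-300.7,120,1.631)"
python3 -m jog '[[36,[-0.585,-0.724,0],0],[36,[-0.585,-0.724,0],0],[36,[-0.585,-0.724,0],0],[36,[-0.585,-0.724,0],0],[36,[-0.585,-0.724,0],0],[36,[-0.585,-0.724,0],0],[36,[-0.585,-0.724,0],0],[36,[-0.585,-0.724,0],0],[36,[-0.585,-0.724,0],0],[36,[-0.585,-0.724,0],0],[36,[-0.585,-0.724,0],0],[36,[-0.585,-0.724,0],0],[36,[-0.585,-0.724,0],0],[36,[-0.585,-0.724,0],0],[36,[-0.585,-0.724,0],0],[36,[-0.585,-0.724,0],0],[36,[-0.585,-0.724,0],0],[36,[-0.585,-0.724,0],0]]'
python3 -m jog '[[36,[0,0,0.1],0.044],[36,[0,0,0.1],0.044],[36,[0,0,0.1],0.044],[36,[0,0,0.1],0.044],[36,[0,0,0.1],0.044],[36,[0,0,0.1],0.044],[36,[0,0,0.1],0.044],[36,[0,0,0.1],0.044],[36,[0,0,0],0]]'
python3 -c "
from h import *;delta(444,-300.7,60,1.631)"
```

```text
18.8 ['Unreachable', 'calibration', 'camera', 'grasp_offset', 'read_state', 'regions_of', 'sign_off']
clock 1.0 tool units [-10.529 -13.041   1.71 ] twist 0.3523 pos [216.1 505.8 205.5] yaw 2.7378 rp [3.142 0.   ] F [-0.7  1.1 -1.1] gap 93.9 0.0
clock: 2.8
eef_pos: [444.4, -302.4, 205.4]
eef_rot: [-3.142, 0.0, 2.737]
wrist_force: [1.0, 0.5, -0.2]
finger_gap: 36.1
finger_force: 0.0
clock: 3.7
eef_pos: [444.0, -300.2, 164.9]
eef_rot: [-3.141, -0.001, 1.63]
wrist_force: [0.5, 0.2, -0.2]
finger_gap: 35.8
finger_force: 0.0
clock 3.7 tool units [-1.100e-02 -1.000e-03  2.098e+00] twist -0.0004 pos [ 444.  -300.2  164.9] yaw 1.6296 rp [-3.141e+00 -1.000e-03] F [ 0.5  0.2 -0.2] gap 35.8 0.0
```

```bash
python3 -m jog '[[36,[0,0,0.6],0],[36,[0,0,0.6],0],[36,[0,0,0.6],0],[36,[0,0,0.6],0],[36,[0,0,0.3],0],[36,[0,0,0.2],0],[36,[0,0,0.14],0],[36,[0,0,0.1],0],[36,[0,0,0],0]]' 15
python3 -m jog '[[0,[0,0,0],0],[0,[0,0,0],0],[0,[0,0,0],0],[0,[0,0,0],0],[0,[0,0,0],0],[0,[0,0,0],0]]' 15
python3 -m jog '[[0,[0,0,-0.1],0],[0,[0,0,-0.3],0],[0,[0,0,-0.5],0],[0,[0,0,-0.5],0],[0,[0,0,-0.5],0],[0,[0,0,-0.3],0],[0,[0,0,0],0]]'
python3 - <<'E'
from h import *
L=(515.6,5.3,.359)
for n in("top","side"):cv2.imwrite(f"pics/{n}1.png",camera(n)[:,:,::-1])
c,s=np.cos(L[2]),np.sin(L[2])
x=-35-18;P=(L[0]+c*x,L[1]+s*x);print(P)
delta(*P,120,L[2]+np.pi/2)
crop("pics/top1.png",380,180,500,300,5,"pics/t1c.png")
E
```

```text
clock: 4.6
eef_pos: [444.3, -300.4, 8.5]
eef_rot: [3.141, 0.0, 1.633]
wrist_force: [-0.3, -0.3, 0.7]
finger_gap: 36.0
finger_force: 0.0
clock: 5.2
eef_pos: [444.4, -300.4, 8.8]
eef_rot: [3.141, 0.0, 1.632]
wrist_force: [-0.3, 1.8, 5.2]
finger_gap: 11.9
finger_force: 15.0
clock: 5.9
eef_pos: [444.9, -300.8, 120.4]
eef_rot: [3.139, 0.002, 1.632]
wrist_force: [0.6, -1.0, -1.0]
finger_gap: 11.6
finger_force: 15.0
(np.float64(465.9788226150814), np.float64(-13.320922504925523))
clock 6.0 tool units [ 5.698  0.789 -0.043] twist -0.0948 pos [ 444.  -300.1  117.9] yaw 1.6319 rp [-3.141 -0.   ] F [-0.1  0.3 -1.7] gap 11.8 15.0
```

View pics/t1c.png

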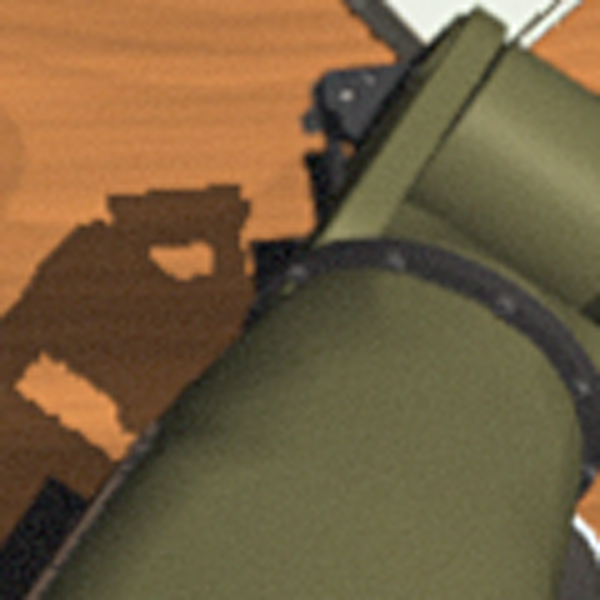

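```bash
python3 -m jog '[[0,[0.814,0.113,0],0],[0,[0.814,0.113,0],0],[0,[0.814,0.113,0],0],[0,[0.814,0.113,0],0],[0,[0.814,0.113,0],0],[0,[0.814,0.113,0],0],[0,[0.814,0.113,0],0],[0,[0,0,0],-0.04],[0,[0,0,0],-0.04],[0,[0,0,0],-0.0148],[0,[0,0,0],0],[0,[0,0,0.4],0],[0,[0,0,0.3],0],[0,[0,0,0.2],0],[0,[0,0,0],0],[0,[0,0,0],0]]'
python3 - <<'E'
from h import *
delta(465.98,-13.32,58.7,.359+np.pi/2)
for n in("top","side"):cv2.imwrite(f"pics/{n}2.png",camera(n)[:,:,::-1])
crop("pics/side2.png",200,180,400,330,4,"pics/s2c.png")
E
```

```text
clock: 7.6
eef_pos: [466.4, -13.6, 73.6]
eef_rot: [-3.141, -0.0, 1.929]
wrist_force: [-0.3, -0.7, -2.3]
finger_gap: 12.2
finger_force: 15.0
clock 7.6 tool units [ 0.008 -0.006  0.298] twist -0.0002 pos [466.4 -13.6  73.6] yaw 1.9291 rp [-3.141 -0.   ] F [-0.3 -0.7 -2.3] gap 12.2 15.0
```

View pics/s2c.png

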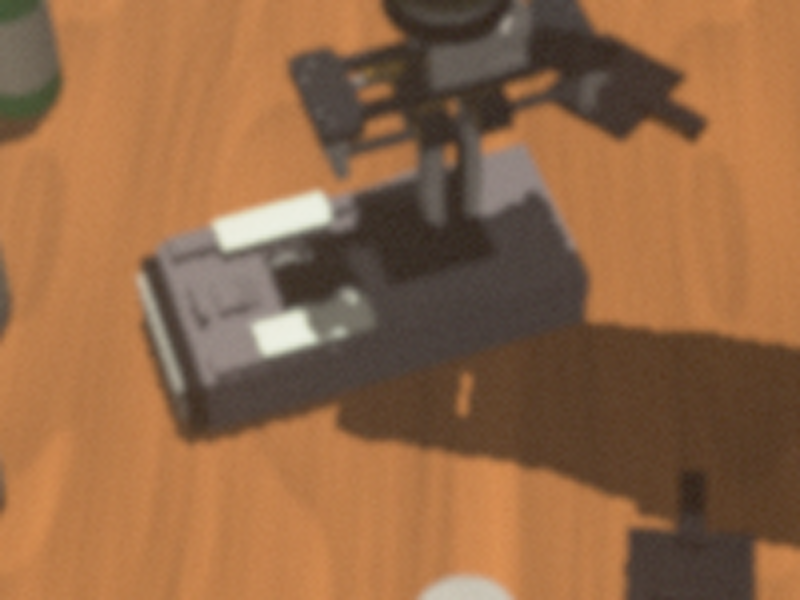

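Cover is held in the fingers, level over the landing, with the tongue towards the rails (crop ~(440,240)). Now I'll lower it and feel for the deck.

```bash
python3 -m jog '[[0,[0,0,0.15],0],[0,[0,0,0.08],0],[0,[0,0,0.02],0],[0,[0,0,0],0]]'
python3 -m jog '[[0,[0,0,0.02],0],[0,[0,0,0],0]]'
python3 -m jog '[[0,[0,0,0.02],0],[0,[0,0,0],0]]'
```

```text
clock: 8.1
eef_pos: [466.2, -13.5, 60.8]
eef_rot: [-3.141, -0.0, 1.93]
wrist_force: [0.0, -0.7, -1.7]
finger_gap: 11.9
finger_force: 15.0
clock: 8.3
eef_pos: [466.3, -13.5, 60.0]
eef_rot: [3.141, 0.0, 1.93]
wrist_force: [-0.2, 0.1, -0.9]
finger_gap: 11.9
finger_force: 15.0
clock: 8.5
eef_pos: [466.3, -13.5, 58.9]
eef_rot: [-3.142, -0.0, 1.93]
wrist_force: [-0.9, 0.4, -0.9]
finger_gap: 11.7
finger_force: 15.0
```

```bash
python3 -m jog '[[24,[0,0,0],0],[24,[0,0,0],0],[24,[0,0,0],0],[24,[0,0,0],0]]'
python3 -m jog '[[24,[0,0.05,0],0],[24,[0,0.04,0],0],[24,[0,0.04,0],0],[24,[0,0.04,0],0],[24,[0,0.04,0],0],[24,[0,0.04,0],0],[24,[0,0.04,0],0],[24,[0,0.04,0],0],[24,[0,0.04,0],0],[24,[0,0,0],0]]'
python3 -c "
from h import *
cv2.imwrite('pics/top3.png',camera('top')[:,:,::-1]);cv2.imwrite('pics/side3.png',camera('side')[:,:,::-1])
crop('pics/side3.png',200,180,400,330,4,'pics/s3c.png')"
```

```text
clock: 8.9
eef_pos: [466.3, -13.5, 59.0]
eef_rot: [3.141, 0.0, 1.93]
wrist_force: [0.2, 0.4, -0.2]
finger_gap: 24.1
finger_force: 0.0
clock: 9.9
eef_pos: [483.9, -6.9, 59.0]
eef_rot: [3.141, 0.0, 1.93]
wrist_force: [0.2, -0.0, 0.1]
finger_gap: 24.2
finger_force: 0.0
```

View pics/s3c.png

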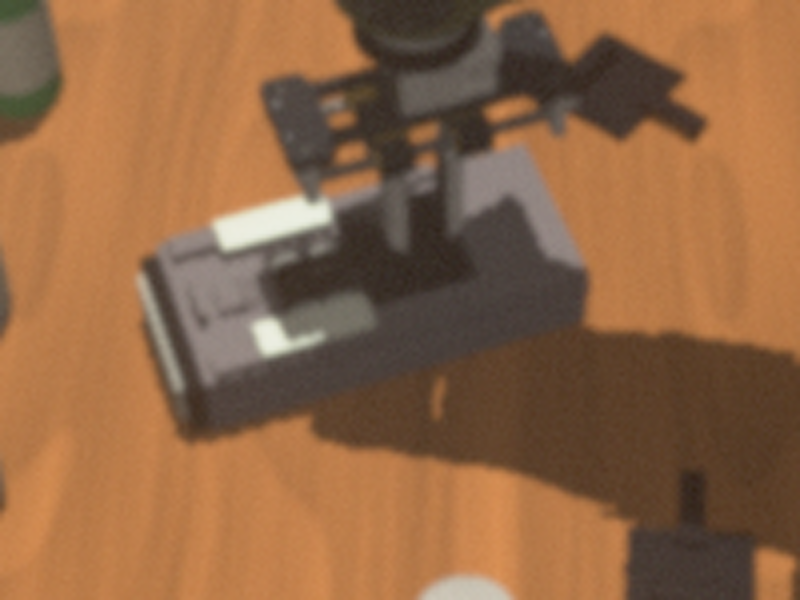

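The cover lies flat with its plate front at the rail mouth (crop ~(350,260)) and follows the rear finger. Continuing in small steps.

```bash
python3 -m jog '[[24,[0,0.04,0],0],[24,[0,0.04,0],0],[24,[0,0.04,0],0],[24,[0,0.04,0],0],[24,[0,0,0],0]]'
python3 -m jog '[[24,[0,0.04,0],0],[24,[0,0.04,0],0],[24,[0,0,0],0]]'
python3 -m jog '[[24,[0,0.04,0],0],[24,[0,0.04,0],0],[24,[0,0,0],0]]'
python3 -m jog '[[24,[0,0.04,0],0],[24,[0,0,0],0]]'
```

```text
clock: 10.5
eef_pos: [491.3, -4.1, 58.9]
eef_rot: [3.141, 0.0, 1.93]
wrist_force: [0.9, -1.1, -0.7]
finger_gap: 24.1
finger_force: 0.0
clock: 10.8
eef_pos: [495.1, -2.7, 59.0]
eef_rot: [3.141, 0.0, 1.93]
wrist_force: [0.5, -0.7, -0.4]
finger_gap: 24.1
finger_force: 0.0
clock: 11.1
eef_pos: [498.8, -1.3, 59.0]
eef_rot: [3.141, 0.0, 1.93]
wrist_force: [0.3, -0.7, -0.1]
finger_gap: 24.2
finger_force: 0.0
clock: 11.3
eef_pos: [500.7, -0.6, 59.0]
eef_rot: [3.141, 0.0, 1.93]
wrist_force: [-0.1, 0.5, 0.0]
finger_gap: 23.9
finger_force: 0.0
```

```bash
for i in 1; do python3 -m jog '[[24,[0,0.04,0],0],[24,[0,0.04,0],0],[24,[0,0,0],0]]'; done
python3 -m jog '[[24,[0,0.04,0],0],[24,[0,0.04,0],0],[24,[0,0,0],0]]'
python3 -m jog '[[24,[0,0.04,0],0],[24,[0,0.04,0],0],[24,[0,0,0],0]]'
```

```text
clock: 11.6
eef_pos: [504.5, 0.8, 59.0]
eef_rot: [3.141, 0.0, 1.93]
wrist_force: [0.1, -0.3, -0.2]
finger_gap: 24.0
finger_force: 0.0
clock: 11.9
eef_pos: [508.2, 2.2, 58.9]
eef_rot: [3.141, 0.0, 1.93]
wrist_force: [0.7, -0.5, 0.6]
finger_gap: 24.1
finger_force: 0.0
clock: 12.2
eef_pos: [512.0, 3.6, 59.0]
eef_rot: [3.141, 0.0, 1.93]
wrist_force: [-0.0, -0.7, 0.5]
finger_gap: 23.9
finger_force: 0.0
```

```bash
python3 -m jog '[[24,[0,0.04,0],0],[24,[0,0,0],0]]'
python3 -m jog '[[24,[0,0.04,0],0],[24,[0,0,0],0]]'
python3 -m jog '[[24,[0,0.04,0],0],[24,[0,0,0],0]]'
python3 -m jog '[[24,[0,0.04,0],0],[24,[0,0,0],0]]'
```

```text
clock: 12.4
eef_pos: [513.6, 4.3, 58.9]
eef_rot: [-3.141, -0.0, 1.93]
wrist_force: [-1.0, -0.4, 0.5]
finger_gap: 24.1
finger_force: 0.4
clock: 12.6
eef_pos: [515.5, 5.0, 58.9]
eef_rot: [-3.141, -0.0, 1.93]
wrist_force: [-3.1, -1.4, 2.5]
finger_gap: 24.2
finger_force: 1.2
clock: 12.8
eef_pos: [517.4, 5.7, 58.9]
eef_rot: [-3.141, -0.0, 1.93]
wrist_force: [-3.1, -1.6, 2.6]
finger_gap: 23.9
finger_force: 1.6
clock: 13.0
eef_pos: [519.4, 6.4, 58.9]
eef_rot: [3.141, 0.0, 1.93]
wrist_force: [-2.0, -1.2, -0.2]
finger_gap: 24.0
finger_force: 0.9
```

```bash
python3 -m jog '[[24,[0,0.04,0],0],[24,[0,0,0],0]]'
python3 -m jog '[[24,[0,0.04,0],0],[24,[0,0,0],0]]'
python3 -m jog '[[24,[0,0.04,0],0],[24,[0,0,0],0]]'
python3 -m jog '[[24,[0,0.04,0],0],[24,[0,0,0],0]]'
```

```text
clock: 13.2
eef_pos: [521.3, 7.1, 58.9]
eef_rot: [3.141, -0.0, 1.93]
wrist_force: [-2.0, -0.8, 0.1]
finger_gap: 23.8
finger_force: 0.9
clock: 13.4
eef_pos: [523.1, 7.8, 58.9]
eef_rot: [3.141, 0.0, 1.93]
wrist_force: [-0.7, -0.5, -0.3]
finger_gap: 24.0
finger_force: 0.8
clock: 13.6
eef_pos: [525.0, 8.5, 58.9]
eef_rot: [3.141, 0.0, 1.93]
wrist_force: [-2.1, -0.9, 0.4]
finger_gap: 23.9
finger_force: 0.9
clock: 13.8
eef_pos: [526.9, 9.2, 58.9]
eef_rot: [3.141, 0.0, 1.93]
wrist_force: [-2.2, -0.1, 0.0]
finger_gap: 24.1
finger_force: 0.9
```

```bash
python3 -m jog '[[24,[0,0.03,0],0],[24,[0,0,0],0]]'
python3 -m jog '[[24,[0,0.03,0],0],[24,[0,0,0],0]]'
python3 -m jog '[[24,[0,0.03,0],0],[24,[0,0,0],0]]'
```

```text
clock: 14.0
eef_pos: [528.2, 9.7, 58.9]
eef_rot: [3.142, 0.0, 1.93]
wrist_force: [-1.4, -0.9, -1.6]
finger_gap: 23.9
finger_force: 1.0
clock: 14.2
eef_pos: [529.6, 10.2, 58.9]
eef_rot: [3.142, 0.0, 1.93]
wrist_force: [-1.9, -0.4, 0.1]
finger_gap: 24.0
finger_force: 1.1
clock: 14.4
eef_pos: [531.1, 10.8, 58.9]
eef_rot: [3.141, 0.0, 1.93]
wrist_force: [-1.6, -0.9, -0.5]
finger_gap: 24.1
finger_force: 1.0
```

```bash
python3 -m jog '[[24,[0,0.03,0],0],[24,[0,0,0],0]]'
python3 -m jog '[[24,[0,0.02,0],0],[24,[0,0,0],0]]'
python3 -m jog '[[24,[0,0.02,0],0],[24,[0,0,0],0]]'
```

```text
clock: 14.6
eef_pos: [532.4, 11.3, 58.9]
eef_rot: [3.141, -0.0, 1.93]
wrist_force: [-1.4, -1.1, -1.4]
finger_gap: 24.0
finger_force: 1.0
clock: 14.8
eef_pos: [533.3, 11.6, 58.9]
eef_rot: [3.142, -0.0, 1.93]
wrist_force: [-2.1, 0.0, -1.1]
finger_gap: 24.0
finger_force: 1.2
clock: 15.0
eef_pos: [534.3, 12.0, 58.9]
eef_rot: [3.142, -0.0, 1.93]
wrist_force: [-2.7, -0.1, -1.0]
finger_gap: 23.7
finger_force: 1.2
```

```bash
python3 -m jog '[[24,[0,0.02,0],0],[24,[0,0,0],0]]'
python3 -m jog '[[24,[0,0.02,0],0],[24,[0,0,0],0]]'
```

```text
clock: 15.2
eef_pos: [535.2, 12.3, 58.9]
eef_rot: [3.142, 0.0, 1.93]
wrist_force: [-1.9, 0.5, -1.3]
finger_gap: 23.7
finger_force: 1.2
clock: 15.4
eef_pos: [536.2, 12.7, 58.9]
eef_rot: [3.141, 0.0, 1.93]
wrist_force: [-2.5, -0.3, -0.9]
finger_gap: 24.0
finger_force: 1.1
```

```bash
python3 -m jog '[[24,[0,0.02,0],0],[24,[0,0,0],0]]'
python3 -m jog '[[24,[0,0.02,0],0],[24,[0,0,0],0]]'
```

```text
clock: 15.6
eef_pos: [537.5, 13.1, 59.2]
eef_rot: [3.14, 0.0, 1.93]
wrist_force: [0.1, -0.1, 0.3]
finger_gap: 24.0
finger_force: 0.0
clock: 15.8
eef_pos: [538.3, 13.4, 59.2]
eef_rot: [3.141, 0.0, 1.93]
wrist_force: [0.2, -0.4, 0.5]
finger_gap: 23.6
finger_force: 0.0
```

```bash
python3 -m jog '[[24,[0,0.02,0],0],[24,[0,0,0],0]]'
python3 -m jog '[[24,[0,0.02,0],0],[24,[0,0,0],0]]'
```

```text
clock: 16.0
eef_pos: [539.0, 13.8, 59.0]
eef_rot: [3.141, 0.0, 1.93]
wrist_force: [-0.1, 0.1, 0.4]
finger_gap: 23.8
finger_force: 0.0
clock: 16.2
eef_pos: [539.9, 14.1, 59.0]
eef_rot: [3.141, 0.0, 1.93]
wrist_force: [-0.2, 0.2, 0.7]
finger_gap: 23.7
finger_force: 0.0
```

Push dropped from about 2.5 N to 0 at tcp x≈537, which is the click, 1 mm from where I predicted it. Backing off to centre the ridge between the fingers, then lifting and retreating to look.

```bash
python3 -m jog '[[24,[0,-0.06,0],0],[30,[0,-0.05,0],0],[30,[0,0,0],0],[30,[0,0,-0.1],0],[30,[0,0,-0.3],0],[30,[0,0,-0.5],0],[30,[0,0,-0.8],0],[30,[0,0,-0.8],0],[30,[0,0,0],0]]'
python3 -m jog '[[30,[0,-0.8,-0.3],0],[30,[0,-0.8,-0.3],0],[30,[-0.8,-0.4,0],0],[30,[-0.9,0,0],0],[30,[-0.9,0,0],0],[30,[-0.9,0,0],0],[30,[-0.9,0,0],0],[30,[-0.9,0,0],0],[30,[0,0,0],0]]'
cat > v.py <<'E'
from fit import *
for n in("top","side"):
    cv2.imwrite(f"pics/{n}4.png",camera(n)[:,:,::-1])
    for q in("cover","hook","tongue"):print(n,q,[(round(r["conf"],2),np.round(r["rect"]).tolist()) for r in regions_of(n,q)])
for nm,n,L,w in(("a","top",(514.7,7.45,.358),(255,160,375,300)),("b","side",(516.5,3.1,.36),(215,190,365,300))):
    c,s=np.cos(L[2]),np.sin(L[2])
    draw(n,f"pics/{n}4.png",[(b,(L[0]+36*c,L[1]+36*s,L[2]),(0,255,0)) for b in cboxes(z=50)[1:]],w,4,f"pics/f{nm}.png")
a,b=[cv2.imread(f"pics/f{k}.png") for k in "ab"]
h=max(a.shape[0],b.shape[0]);a,b=[cv2.copyMakeBorder(i,0,h-i.shape[0],0,0,0) for i in(a,b)]
o=np.hstack([a,b]);cv2.imwrite("pics/fin.png",cv2.resize(o,(800,int(o.shape[0]*800/o.shape[1]))))
E
python3 v.py
```

```text
clock: 17.1
eef_pos: [536.6, 12.1, 189.6]
eef_rot: [3.133, 0.003, 1.93]
wrist_force: [0.3, -0.3, 0.2]
finger_gap: 30.3
finger_force: 0.0
clock: 18.0
eef_pos: [534.3, -275.0, 212.1]
eef_rot: [-3.14, -0.001, 1.926]
wrist_force: [-0.2, 1.5, -0.3]
finger_gap: 30.1
finger_force: 0.0
top cover [(0.97, [312.0, 212.0, 35.0, 40.0]), (0.59, [459.0, 375.0, 32.0, 50.0])]
top hook [(0.59, [463.0, 360.0, 13.0, 19.0]), (0.51, [300.0, 195.0, 12.0, 15.0]), (0.48, [253.0, 138.0, 26.0, 37.0])]
top tongue [(0.54, [465.0, 358.0, 10.0, 16.0])]
side cover [(0.75, [370.0, 321.0, 33.0, 40.0]), (0.74, [412.0, 171.0, 29.0, 22.0]), (0.71, [357.0, 201.0, 44.0, 28.0]), (0.69, [273.0, 246.0, 49.0, 25.0])]
side hook [(0.64, [404.0, 164.0, 14.0, 6.0]), (0.59, [257.0, 254.0, 16.0, 14.0]), (0.53, [370.0, 211.0, 10.0, 6.0]), (0.41, [373.0, 306.0, 12.0, 19.0])]
side tongue [(0.68, [374.0, 305.0, 10.0, 17.0]), (0.49, [370.0, 210.0, 18.0, 10.0]), (0.45, [259.0, 253.0, 18.0, 11.0])]
```

View pics/fin.png

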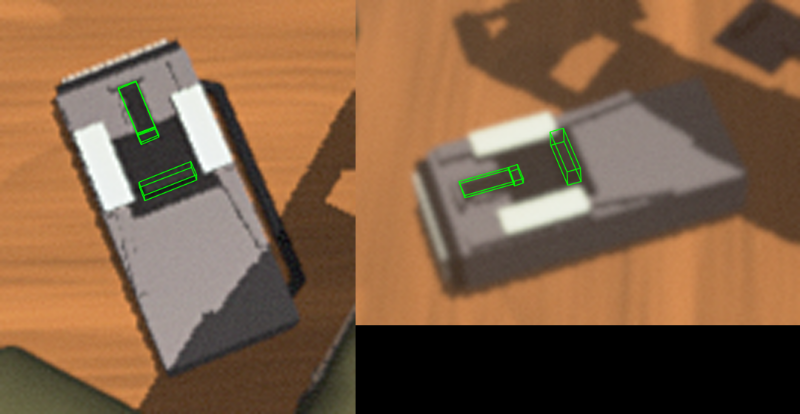

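```bash
python3 -c "
from cell import *
print(sign_off())"
```

```text
the job is handed in; nothing more can be done
None
```

The cover is under the rails and I handed the job in. The push fell from about 2.5 N to 0 when the cover's origin was about 35 mm along the lantern, which I took as the click. I pushed about 2.6 mm further without feeling the end wall, then let go and backed the arm clear at 18 s. I did not check separately that the tongue is down or that the jars, can and bottle are still in place, but the arm was not moved near them.

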